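Make up a tea set and a table set from the glazed ware

ROBOT

A 6-joint arm with a two-finger parallel gripper is mounted at the origin on the work surface. World frame = base frame: x ahead of the robot, y to its left, z up, the work surface at z = 0. Lengths are in mm, angles in rad, forces in N, time in s.
With the tool pointing down it reaches from about 275 to 750 mm from the base axis. Payload 10.2 kg.
Tool frame: the origin (TCP) lies midway between the tips of the shut fingers; the grasp point (between the pads) lies 19 mm behind it; z points along the fingers, y is the line along which they close (so a half turn about z gives the same grasp; the last joint's range is limited). The gripper opens to 88 mm and grips with 3 to 60 N. Pads are 18 mm wide; open, the fingers measure 123 mm over their backs; the gripper's body (75 mm by 187 mm) begins 45 mm behind the grasp point.
Start: joints at [0.97, 0.313, 1.498, -0, 1.331, -0.223], TCP at [193.673, 487.977, 238.72] pointing down, gripper open.
Joint ranges: [-2.94, 2.94], [-0.97, 2.17], [0.19, 2.56], [-1.23, 4.37], [0.02, 3.11], [-2.88, 2.88]. Speed limits (rad/s): [2.39, 2.39, 3.01, 3.14, 3.14, 3.14].

INTERFACE

Orientations are given as a unit quaternion [x, y, z, w].
In Python, from rig import r, optics gives the robot as it stands.
- The arm moves only by the tool servo_tool, never from a script. Its argument "series" is a list of rows, each an object of numbers: "x", "y", "z": the shift along the tool's x, y, z each as a share of 5 cm, from -1 to 1; "spin": the turn about the tool's z as a share of 0.12 rad, from -1 to 1. In form: [{"x": .., "y": .., "z": .., "spin": ..}, ...]. A call has 1 to 5 rows; each row shifts and turns the commanded pose from where the row before left it, along the tool's axes as they then stand; what a row does not reach is not made up. A row lasts 1/10 s, in which the tool goes at most 50 mm and 8.59 degrees, less where a joint would pass 70% of its speed; a pose out of reach is approached as far as the arm can. A call with a number of a shift or a turn outside -1 to 1 is refused whole. A call with a gripper value outside its range is refused whole. "claw" is the opening in per cent of the stroke, from 0 (shut) to 100 (fully open), set as the call begins (left out, the last holds). The fingers move at their own pace and stop on an object; the grip force is fixed at half the most. Time passes only in rows, so rows that do not move let the fingers close. It gives the time, the measured TCP pose, the force, the opening and the grip force at its end, in the units of the state.
- r.get_obs(): the state, without advancing time (a new reading comes with each control period).
- optics.camera(name): name is "scene" or "top"; returns the picture (480x640x3 uint8, red, green, blue); there is no depth.
- optics.calibration(name): a dict with "camera_matrix" (3x3 intrinsics, pixels), "R" (3x3) and "t" (3): a world point X has camera coordinates R X + t. Camera axes: x right, y down, z forward; pixel columns grow to the right and rows downward; lengths in mm; the calibration is good to about 2 mm. A picture is of the moment at which its call begins. calibration takes no time and is no camera call.
- r.close_job(): hands the job in; it is judged then, once.
The state is a dict: "time": time; "q": joint angles; "qd": joint speeds; "joint_torque": joint torques, N m; "tool_pos": TCP position; "orientation": TCP orientation; "ft_force": force on the tool from outside, world axes, zero at the start; "torque": the same for the moment, N m; "width": opening from 0.0 (shut) to 1.0 (fully open); "gripper_force": force on a finger pad.
Only numpy, scipy, OpenCV 4.12 (cv2) and the standard library are available. Lean on these libraries where they do the work, as an engineer would, in place of code of your own. Each camera call takes 0.05 s, during which the arm holds its last target. There are 200 camera calls.

TASK

Make up two gift sets from the ware on the bench: the tea set on the divided tray, with the handleless teacup in the middle of the larger compartment and the milk jug in the middle of the smaller one, and the table set on the paddle-shaped board, with the bud vase in the recess next to the board's handle and the salt shaker in the other recess. Keep every piece upright and set it down gently, flat on its foot and without dropping it; leave the tumbler and the sugar pot standing where they are.

Things in the scene. Friction and masses are not known exactly. Their poses are not given: they have to be found in the camera images.
- teacup_mid (a point): Teacup without a handle: the short, wide, open cup, 64 mm across, 56 mm high, its sides upright from 22 mm above the foot to the rim, wall 4 mm, foot 46 mm across; about 0.16 kg. Grasp it across the outside of the upper half. Origin: on its axis, half-way up; z up. Like all the ware it is pale grey-green and starts upright on the bench.
- jug_mid (a point): Small open milk jug: 50 mm across, 78 mm high, upright sides; a looped handle reaches 50 mm from the axis towards its own -x (between 24 and 70 mm above the foot) and a small spout 40 mm from the axis towards +x near the rim. Grasp across the body along its y axis, clear of handle and spout. About 0.19 kg. Foot 44 mm across. Origin: on its axis, half-way up; z up.
- vase_mid (a point): Bud vase: rounded belly 58 mm across (widest 32 mm above the foot), narrowing to a straight neck 25 mm across from 74 mm above the foot up to the mouth at 120 mm; foot 44 mm across. Grasp it by the neck, about 38 mm above this point. About 0.24 kg. Origin: on its axis, half-way up (60 mm above the foot); z up.
- shaker_mid (a point): Salt shaker: the small closed pot with a domed top with six dark holes, 44 mm across, 65 mm high, upright sides from 6 to 46 mm above the foot; foot 42 mm across; about 0.13 kg. Origin: on its axis, half-way up; z up.
- tumbler_mid (a point): Tumbler, to be left alone: tall plain open cylinder, 58 mm across, 105 mm high, no handle. Origin: on its axis, half-way up; z up.
- sugar_mid (a point): Sugar pot, to be left alone: round pot 66 mm across with its lid and a small knob on top, 79 mm high in all. Origin: on its axis, half-way up; z up.
- tray: Divided wooden tray, 209 x 110 mm, fixed to the bench; floor 6 mm thick, walls and divider 5 mm thick with tops 20 mm above the bench. Two compartments, both 100 mm wide in y: the larger 118 mm long in x, its middle 40.5 mm along +x from the origin; the smaller 76 mm long, its middle 61.5 mm along -x. Origin: centre of the underside, at bench level; x along its length, z up.
- board: Paddle-shaped wooden board, slab 220 x 110 x 14 mm, fixed to the bench; a handle sticks out 90 mm more at its +x end. Two round recesses, 66 mm across, 7 mm deep (floors 7 mm above the bench), centred 55 mm along +x (next to the handle) and 55 mm along -x (far from the handle). Origin: centre of the slab's underside, at bench level; x towards the handle, z up.

How it is judged:
By the outcome, as a careful person would: the job done as asked, in the order asked, and still so for the second after the job is handed in, with the robot touching nothing.
It also fails if it takes over 128 s, if anything falls off the work surface, if the arm or the gripper's body presses on something with over 40 N, if the wrist force passes 120 N, or if a joint passes its speed limit or range.

## Working session

There is one attempt and no reset: what is moved stays moved. The work goes in short steps, Python scripts to look and compute and a tool call to move; the robot and the scene stay as the last step left them, time stands still between calls to the robot, and variables do not carry over. Pictures are saved under pics/ and viewed, at most 14 in all, crops included, and the job is handed in when it is done.

Besides the shell and the picture viewer there is one more tool, called after ">>>" as name(argument=value, ...), one argument or row to a line, values as JSON. servo_tool: Moves the arm, as the interface text tells. Its arguments: {"type":"object","properties":{"series":{"type":"array"},"claw":{"type":"number"}},"required":["series"]}

```bash
mkdir -p pics; ls; python3 - <<'E'
from rig import r, optics
import cv2
o=r.get_obs(); print({k:o[k] for k in('time','tool_pos','orientation','width','ft_force')})
for n in('scene','top'):
    cv2.imwrite(f'pics/{n}0.png',optics.camera(n)[:,:,::-1]); c=optics.calibration(n); print(n,c)
E
```

```text
pics
{'time': 0.0, 'tool_pos': array([193.52654866, 487.76516638, 238.16881569]), 'orientation': array([ 1.87772467e-01,  9.82212347e-01, -5.83815128e-04, -2.53613880e-04]), 'width': 1.0004012929886785, 'ft_force': array([-0.33279824,  0.24950733, -0.25787294])}
scene {'camera_matrix': array([[521.7198176 ,   0.        , 316.69666486],
       [  0.        , 521.7198176 , 235.68857746],
       [  0.        ,   0.        ,   1.        ]]), 'R': array([[ 0.6233829 ,  0.78186147, -0.00929466],
       [ 0.56498573, -0.45862043, -0.68589972],
       [-0.54054129,  0.42232681, -0.72763671]]), 't': array([-318.94549842, -274.31114903, 1414.27463162])}
top {'camera_matrix': array([[596.23419472,   0.        , 318.21749355],
       [  0.        , 596.23419472, 240.87140412],
       [  0.        ,   0.        ,   1.        ]]), 'R': array([[-0.01122242, -0.99980116,  0.01648306],
       [-0.98335539,  0.00804531, -0.18151431],
       [ 0.18134561, -0.01824574, -0.98325015]]), 't': array([  -3.18576873,  530.18897884, 1153.98426797])}
```

View pics/scene0.png

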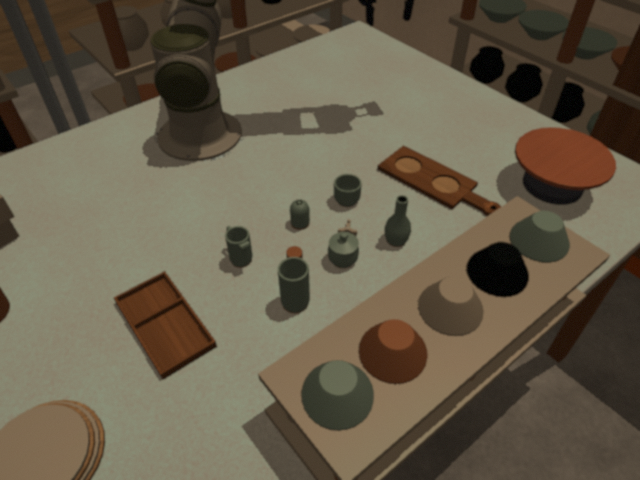

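View pics/top0.png

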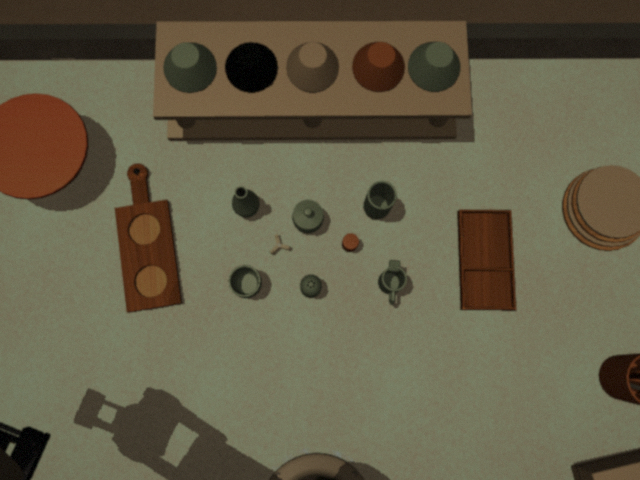

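```bash
cat > h.py <<'E'
import numpy as np, cv2
from rig import r, optics
C={n:optics.calibration(n) for n in('scene','top')}
def ray(n,p,z):
    c=C[n]; d=c['R'].T@np.linalg.solve(c['camera_matrix'],[p[0],p[1],1.]); o=-c['R'].T@c['t']
    return (o+d*(z-o[2])/d[2])[:2]
def proj(n,X):
    c=C[n]; v=c['camera_matrix']@(c['R']@np.asarray(X,float)+c['t']); return v[:2]/v[2]
E
python3 - <<'E'
from h import *
t=cv2.imread('pics/top0.png'); s=cv2.imread('pics/scene0.png')
cv2.imwrite('pics/topc.png',cv2.convertScaleAbs(cv2.resize(t[170:310,220:420],None,fx=4,fy=4,interpolation=2),alpha=1.6))
cv2.imwrite('pics/scc.png',cv2.convertScaleAbs(cv2.resize(s[160:320,215:425],None,fx=3.7,fy=3.7,interpolation=2),alpha=1.6))
for n,im,roi in(('top',t,(225,170,190,140)),('scene',s,(220,165,205,155))):
    x,y,w,h=roi; c=im[y:y+h,x:x+w]; g=c.max(2)
    m=((g<105)&(c[:,:,2].astype(int)-c[:,:,1]<15)).astype(np.uint8)
    k,l,st,ce=cv2.connectedComponentsWithStats(m)
    print(n,np.percentile(g,[1,10,50,90]))
    for i in range(1,k):
        if st[i,4]>60: print(st[i][:5]+[x,y,0,0,0],(ce[i]+[x,y]).round(1))
# brown
hsv=cv2.cvtColor(t,cv2.COLOR_BGR2HSV)
for nm,(x,y,w,h),z in(('tray',(440,190,100,140),20),('board',(95,150,100,180),14)):
    c=t[y:y+h,x:x+w].astype(int); m=((c[:,:,2]-c[:,:,0])>25).astype(np.uint8)
    if nm=='board': m=cv2.morphologyEx(m,cv2.MORPH_OPEN,np.ones((21,21)))
    m=cv2.morphologyEx(m,cv2.MORPH_CLOSE,np.ones((7,7)))
    q=max(cv2.findContours(m,0,2)[0],key=cv2.contourArea).reshape(-1,2)
    W=np.float32([ray('top',p+[x,y],z) for p in q]); print(nm,cv2.minAreaRect(W),cv2.boxPoints(cv2.minAreaRect(W)).round())
E
```

```text
top [ 28.  63. 121. 125.]
[ 363  181   43   42 1352] [383.2 203.1]
[231 186  41  36 959] [249.2 204.5]
[ 291  199   40   38 1102] [310.5 218.2]
[341 239  23  15 115] [354.6 247.7]
[271 246  22  10  79] [280.9 250. ]
[ 377  259   37   50 1090] [394.9 282.4]
[ 228  264   44   37 1063] [249.6 282.8]
[299 274  30  26 589] [313.3 286.8]
scene [ 39.  46. 138. 139.]
[377 166  48  30 149] [399.4 181. ]
[327 174  34  38 963] [345.  192.9]
[ 376  195   35   56 1133] [396.  227.5]
[286 200  24  33 597] [298.3 216.2]
[ 220  226   33   50 1189] [236.4 250.5]
[ 322  230   37   44 1096] [340.6 252.7]
[ 266  255   44   65 1940] [290.6 289.4]
[418 291   7  29 133] [421.9 305.1]
tray ((496.71588134765625, -364.4898681640625), (209.6622772216797, 298.7262878417969), 87.22602081298828) [[ 342. -462.]
 [ 641. -476.]
 [ 651. -267.]
 [ 353. -253.]]
board ((513.7739868164062, 345.2996826171875), (228.95997619628906, 115.39004516601562), 8.406583786010742) [[392. 386.]
 [409. 271.]
 [635. 305.]
 [619. 419.]]
```

View pics/topc.png

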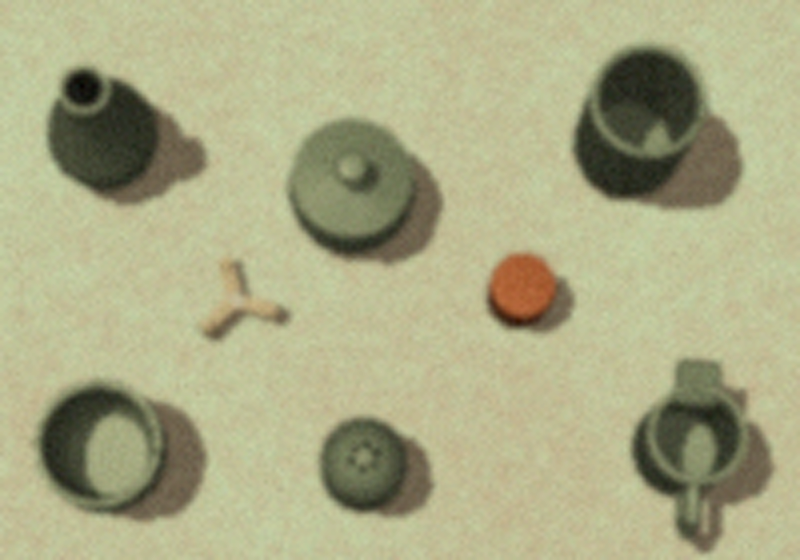

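View pics/scc.png

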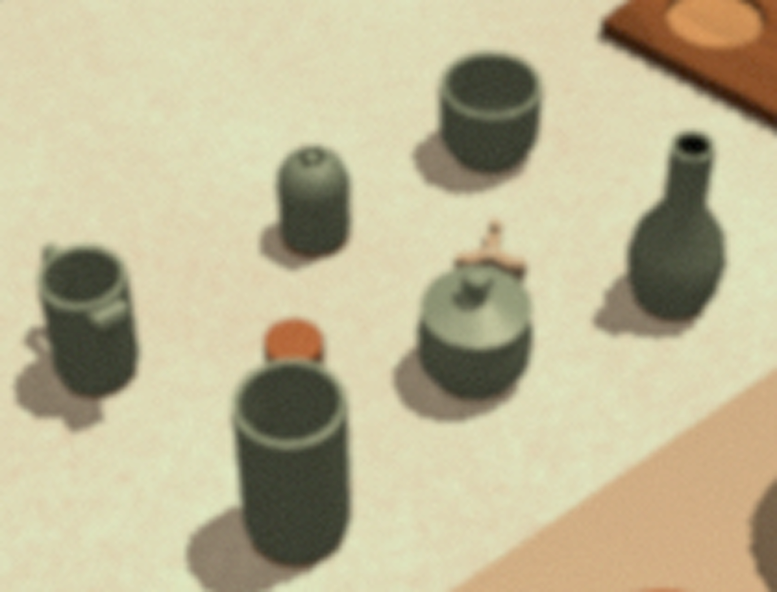

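```bash
python3 - <<'E'
from h import *
t=cv2.imread('pics/top0.png'); s=cv2.imread('pics/scene0.png')
T=lambda a,b:((a+.5)/4-.5+220,(b+.5)/4-.5+170); S=lambda a,b:((a+.5)/3.7-.5+215,(b+.5)/3.7-.5+160)
for n,z,a,b in(('cup',56,(101.5,446),(490.5,86)),('jug',78,(697,438),(84,277)),('vase',120,(84,89),(692,146)),('shaker',65,(364,458),(313,157)),('sugar',79,(353,165),(478,272)),('tumbler',105,(650,101),(291,402))):
    print(n,ray('top',T(*a),z).round(1),ray('scene',S(*b),z).round(1))
h,sp=ray('top',T(687,528),60),ray('top',T(699,362),74); d=sp-h; print('jug yaw',h,sp,np.degrees(np.arctan2(d[1],d[0])))
for im,n,items in((t,'top',(('tray',(440,190,100,140),20),('board',(95,150,100,180),14))),(s,'scene',(('tray',(95,260,140,130),20),('board',(365,135,150,90),14)))):
  for nm,(x,y,w,hh),z in items:
    c=im[y:y+hh,x:x+w].astype(float); m=((c[:,:,2]/(c[:,:,0]+1))>1.7).astype(np.uint8)
    m=cv2.morphologyEx(m,cv2.MORPH_CLOSE,np.ones((5,5)))
    cn=max(cv2.findContours(m,0,2)[0],key=cv2.contourArea); m=cv2.drawContours(m*0,[cn],-1,1,-1)
    if nm=='board': m=cv2.morphologyEx(m,cv2.MORPH_OPEN,np.ones((21,21)))
    q=max(cv2.findContours(m,0,2)[0],key=cv2.contourArea).reshape(-1,2)
    W=np.float32([ray(n,p+[x,y],z) for p in q]); R=cv2.minAreaRect(W); print(n,nm,np.round(R[0],1),np.round(R[1],1),round(R[2],2),cv2.boxPoints(R).round().tolist())
c=t[215:300,110:190].astype(float); print(c[30,::6].tolist()[:14])
cv2.imwrite('pics/tb.png',cv2.convertScaleAbs(np.hstack([cv2.resize(t[155:320,100:195],None,fx=3.5,fy=3.5,interpolation=2),cv2.resize(t[155:320,440:535],None,fx=3.5,fy=3.5,interpolation=2)]),alpha=1.6))
E
```

```text
cup [449.1 137.4] [452. 137.]
jug [ 447.7 -154.3] [ 450.6 -154.4]
vase [613.8 140.9] [613.7 139.7]
shaker [440.9   7.8] [441.8   8. ]
sugar [585.2  12.1] [583.3  13.4]
tumbler [ 610.  -133.1] [ 610.8 -132.4]
jug yaw [ 405.48953516 -150.49112244] [ 485.72523683 -157.17128208] -4.759281108430722
top tray [ 495.1 -355.2] [112.7 207.7] 88.92 [[390.0, -410.0], [598.0, -413.0], [600.0, -301.0], [392.0, -297.0]]
top board [513.1 343.1] [226.6 112.6] 9.52 [[392.0, 380.0], [411.0, 269.0], [634.0, 306.0], [616.0, 417.0]]
scene tray [ 499.5 -358.5] [109.7 216.4] 88.68 [[390.0, -411.0], [606.0, -416.0], [609.0, -306.0], [393.0, -301.0]]
scene board [525.2 338.8] [242.5 119.7] 8.79 [[396.0, 379.0], [415.0, 261.0], [654.0, 298.0], [636.0, 416.0]]
[[96.0, 122.0, 119.0], [94.0, 120.0, 117.0], [17.0, 39.0, 78.0], [15.0, 42.0, 80.0], [19.0, 42.0, 82.0], [22.0, 48.0, 80.0], [19.0, 43.0, 79.0], [18.0, 42.0, 81.0], [18.0, 40.0, 73.0], [18.0, 39.0, 75.0], [19.0, 38.0, 76.0], [67.0, 86.0, 88.0], [98.0, 125.0, 120.0], [95.0, 121.0, 119.0]]
```

View pics/tb.png

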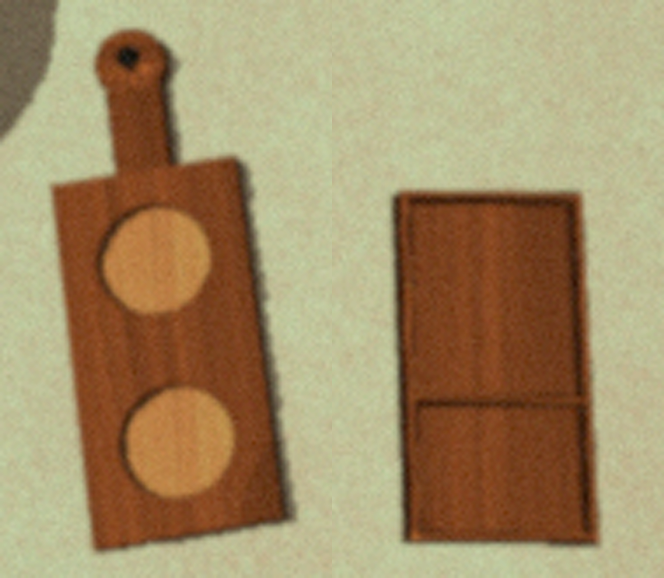

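```bash
python3 - <<'E'
from h import *
B=lambda a,b:((a+.5)/3.5-.5+100,(b+.5)/3.5-.5+155); T=lambda a,b:((a-332+.5)/3.5-.5+440,(b+.5)/3.5-.5+155)
a,b=ray('top',B(156,260),14),ray('top',B(179.5,442),14); d=a-b
print('recess',a,b,np.linalg.norm(d),np.degrees(np.arctan2(d[1],d[0])))
bc=np.array([ray('top',B(*p),14) for p in((53,186),(240,157),(289,521),(97,549))]); print(bc.round(),bc.mean(0))
tc=np.array([ray('top',T(*p),20) for p in((400,193),(580,191),(598,543),(408,543))]); print(tc.round(),tc.mean(0))
print('divider',ray('top',T(416,402),20),ray('top',T(586,399),20))
print('cams',[-C[n]['R'].T@C[n]['t'] for n in C])
q=r.get_obs()['orientation']; from scipy.spatial.transform import Rotation as R; print(R.from_quat(q).as_matrix().round(3))
E
```

```text
recess [564.63582856 351.54687358] [456.16992505 333.41344688] 109.97123891336028 9.49098656429538
[[610. 414.]
 [627. 304.]
 [410. 268.]
 [395. 378.]] [510.34727473 341.35716813]
[[ 599. -305.]
 [ 600. -413.]
 [ 390. -409.]
 [ 391. -298.]] [ 494.78771072 -356.06954825]
divider [ 473.10817071 -307.18766745] [ 473.98320239 -407.71758832]
cams [array([1118.28088666, -473.71959641,  837.96370661]), array([ 312.05845871,   13.60462155, 1230.9446071 ])]
[[-0.929  0.369 -0.001]
 [ 0.369  0.929 -0.001]
 [ 0.    -0.001 -1.   ]]
```

>>> servo_tool(
  series=[
    {"spin": -0.79},
    {"spin": -0.79},
    {"spin": -0.79},
    {"spin": -0.79},
    {},
  ],
  claw=100,
)

```text
invalid input at $.series[0]: expected keys x, y, z, spin
```

>>> servo_tool(
  series=[
    {"x": -0.5, "y": -0.7},
    {"x": -0.5, "y": -0.7},
    {"x": -0.5, "y": -0.7},
    {"x": -0.5, "y": -0.7},
    {"x": -0.5, "y": -0.7},
  ],
)

```text
invalid input at $.series[0]: expected keys x, y, z, spin
```

>>> servo_tool(
  series=[
    {"x": -0.5, "y": -0.7, "z": 0.3},
    {"x": -0.5, "y": -0.7, "z": 0.3},
    {"x": -0.5, "y": -0.7, "z": 0.3},
    {"x": -0.5, "y": -0.7, "z": 0.3},
    {},
  ],
)

```text
invalid input at $.series[0]: expected keys x, y, z, spin
```

>>> servo_tool(
  series=[
    {},
    {},
  ],
)

```text
invalid input at $.series[0]: expected keys x, y, z, spin
```

All four keys are needed in every row.

>>> servo_tool(
  series=[
    {"x": 0, "y": 0, "z": 0, "spin": -0.79},
    {"x": 0, "y": 0, "z": 0, "spin": -0.79},
    {"x": 0, "y": 0, "z": 0, "spin": -0.79},
    {"x": 0, "y": 0, "z": 0, "spin": -0.79},
    {"x": 0, "y": 0, "z": 0, "spin": 0},
  ],
  claw=100,
)

```text
time: 0.6
tool_pos: [193.6, 487.9, 238.4]
orientation: [-0.001, 1.0, -0.0, -0.0]
ft_force: [0.2, -0.0, -0.1]
width: 1.001
gripper_force: 0.0
```

>>> servo_tool(
  series=[
    {"x": -0.5, "y": -0.7, "z": 0, "spin": 0},
    {"x": -0.5, "y": -0.7, "z": 0, "spin": 0},
    {"x": -0.5, "y": -0.7, "z": 0, "spin": 0},
    {"x": -0.5, "y": -0.7, "z": 0, "spin": 0},
    {"x": -0.5, "y": -0.7, "z": 0, "spin": 0},
  ],
)

```text
time: 1.1
tool_pos: [319.5, 311.6, 238.7]
orientation: [0.001, 1.0, 0.0, 0.0]
ft_force: [0.9, 0.4, 0.9]
width: 1.002
gripper_force: 0.0
```

>>> servo_tool(
  series=[
    {"x": -0.5, "y": -0.7, "z": 0.3, "spin": 0},
    {"x": -0.5, "y": -0.7, "z": 0.3, "spin": 0},
    {"x": -0.5, "y": -0.7, "z": 0.3, "spin": 0},
    {"x": -0.5, "y": -0.7, "z": 0.3, "spin": 0},
    {"x": 0, "y": 0, "z": 0, "spin": 0},
  ],
)

```text
time: 1.6
tool_pos: [420.5, 169.9, 177.0]
orientation: [0.003, 1.0, -0.001, -0.001]
ft_force: [-0.1, 0.2, 1.1]
width: 1.001
gripper_force: 0.0
```

>>> servo_tool(
  series=[
    {"x": 0, "y": 0, "z": 0, "spin": 0},
    {"x": 0, "y": 0, "z": 0, "spin": 0},
  ],
)

```text
time: 1.8
tool_pos: [418.7, 174.1, 179.1]
orientation: [-0.001, 1.0, 0.0, 0.0]
ft_force: [-0.1, 0.1, 0.3]
width: 1.004
gripper_force: 0.0
```

>>> servo_tool(
  series=[
    {"x": -0.32, "y": -0.37, "z": 0, "spin": 0},
    {"x": -0.32, "y": -0.37, "z": 0, "spin": 0},
    {"x": 0, "y": 0, "z": 0.8, "spin": 0},
    {"x": 0, "y": 0, "z": 0.8, "spin": 0},
    {"x": 0, "y": 0, "z": 0, "spin": 0},
  ],
)

```text
time: 2.3
tool_pos: [448.4, 137.2, 95.7]
orientation: [-0.001, 1.0, -0.0, -0.004]
ft_force: [-0.1, -0.5, 1.1]
width: 1.002
gripper_force: 0.0
```

```bash
python3 - <<'E'
from h import *
t=optics.camera('top'); s=optics.camera('scene')
a=cv2.resize(t[215:325,190:310],(400,367),interpolation=2); b=cv2.resize(s[110:230,280:400],(400,400),interpolation=2)[:367]
cv2.imwrite('pics/a1.png',cv2.convertScaleAbs(np.hstack([a,b])[:,:,::-1],alpha=1.6)); print(r.get_obs()['tool_pos'])
E
```

```text
[451.23683739 137.19912878  99.8769093 ]
```

View pics/a1.png

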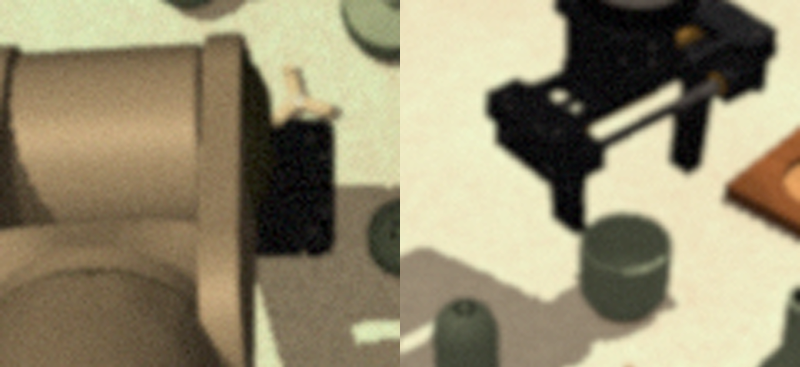

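The fingers straddle the cup in the scene view (finger tips around (570,225) and (688,165), rim centre (625,235) below), so I can descend.

>>> servo_tool(
  series=[
    {"x": 0, "y": 0, "z": 0.5, "spin": 0},
    {"x": 0, "y": 0, "z": 0.5, "spin": 0},
    {"x": 0, "y": 0, "z": 0.4, "spin": 0},
    {"x": 0, "y": 0, "z": 0.18, "spin": 0},
    {"x": 0, "y": 0, "z": 0, "spin": 0},
  ],
)

```text
time: 2.9
tool_pos: [451.7, 136.7, 20.6]
orientation: [-0.001, 1.0, 0.0, 0.001]
ft_force: [-0.0, 0.1, 0.1]
width: 0.998
gripper_force: 0.0
```

>>> servo_tool(
  series=[
    {"x": 0, "y": 0, "z": 0, "spin": 0},
    {"x": 0, "y": 0, "z": 0, "spin": 0},
    {"x": 0, "y": 0, "z": 0, "spin": 0},
    {"x": 0, "y": 0, "z": 0, "spin": 0},
    {"x": 0, "y": 0, "z": 0, "spin": 0},
  ],
  claw=0,
)

```text
time: 3.4
tool_pos: [451.7, 136.5, 20.5]
orientation: [-0.001, 1.0, 0.0, 0.001]
ft_force: [-1.0, 1.2, 6.3]
width: 0.726
gripper_force: 30.0
```

>>> servo_tool(
  series=[
    {"x": 0, "y": 0, "z": 0, "spin": 0},
    {"x": 0, "y": 0, "z": 0, "spin": 0},
    {"x": 0, "y": 0, "z": 0, "spin": 0},
    {"x": 0, "y": 0, "z": 0, "spin": 0},
    {"x": 0, "y": 0, "z": 0, "spin": 0},
  ],
)

```text
time: 3.9
tool_pos: [451.7, 136.5, 20.5]
orientation: [-0.001, 1.0, 0.0, 0.001]
ft_force: [-1.2, 0.4, 6.6]
width: 0.729
gripper_force: 30.0
```

>>> servo_tool(
  series=[
    {"x": 0, "y": 0, "z": -0.2, "spin": 0},
    {"x": 0, "y": 0, "z": -0.5, "spin": 0},
    {"x": 0, "y": 0, "z": -0.8, "spin": 0},
    {"x": 0, "y": 0, "z": -0.8, "spin": 0},
    {"x": 0, "y": 0, "z": -0.6, "spin": 0},
  ],
)

```text
time: 4.4
tool_pos: [451.2, 136.3, 167.7]
orientation: [-0.001, 1.0, -0.0, 0.001]
ft_force: [0.7, -0.8, -1.0]
width: 0.725
gripper_force: 30.0
```

>>> servo_tool(
  series=[
    {"x": -0.05, "y": -0.3, "z": -0.1, "spin": 0},
    {"x": -0.11, "y": -0.6, "z": 0, "spin": 0},
    {"x": -0.11, "y": -0.64, "z": 0, "spin": 0},
    {"x": -0.11, "y": -0.64, "z": 0, "spin": 0},
    {"x": -0.11, "y": -0.64, "z": 0, "spin": 0},
  ],
)

```text
time: 4.9
tool_pos: [475.7, -5.9, 170.3]
orientation: [-0.001, 1.0, -0.0, 0.0]
ft_force: [0.6, -0.1, -1.9]
width: 0.726
gripper_force: 30.0
```

>>> servo_tool(
  series=[
    {"x": -0.11, "y": -0.64, "z": 0, "spin": 0},
    {"x": -0.11, "y": -0.64, "z": 0, "spin": 0},
    {"x": -0.11, "y": -0.64, "z": 0, "spin": 0},
    {"x": -0.11, "y": -0.64, "z": 0, "spin": 0},
    {"x": -0.11, "y": -0.64, "z": 0, "spin": 0},
  ],
)

```text
time: 5.4
tool_pos: [503.4, -165.9, 170.3]
orientation: [-0.001, 1.0, 0.0, -0.0]
ft_force: [-0.4, -0.0, -1.8]
width: 0.725
gripper_force: 30.0
```

>>> servo_tool(
  series=[
    {"x": -0.11, "y": -0.64, "z": 0, "spin": 0},
    {"x": -0.11, "y": -0.64, "z": 0, "spin": 0},
    {"x": -0.11, "y": -0.64, "z": 0, "spin": 0},
    {"x": -0.11, "y": -0.64, "z": 0, "spin": 0},
    {"x": -0.11, "y": -0.5, "z": 0, "spin": 0},
  ],
)

```text
time: 5.9
tool_pos: [531.0, -319.2, 170.2]
orientation: [-0.0, 1.0, -0.0, -0.0]
ft_force: [0.5, -0.2, -1.6]
width: 0.727
gripper_force: 30.0
```

>>> servo_tool(
  series=[
    {"x": -0.09, "y": -0.2, "z": 0, "spin": 0},
    {"x": 0, "y": 0, "z": 0, "spin": 0},
    {"x": 0, "y": 0, "z": 0, "spin": 0},
    {"x": 0, "y": 0, "z": 0, "spin": 0},
  ],
)

```text
time: 6.3
tool_pos: [535.7, -326.6, 170.0]
orientation: [-0.001, 1.0, 0.0, -0.0]
ft_force: [0.1, 0.0, -1.4]
width: 0.732
gripper_force: 30.0
```

>>> servo_tool(
  series=[
    {"x": 0, "y": -0.31, "z": 0, "spin": 0},
    {"x": 0, "y": -0.31, "z": 0.3, "spin": 0},
    {"x": 0, "y": 0, "z": 0.7, "spin": 0},
    {"x": 0, "y": 0, "z": 0.7, "spin": 0},
    {"x": 0, "y": 0, "z": 0.5, "spin": 0},
  ],
)

```text
time: 6.8
tool_pos: [535.3, -357.3, 57.7]
orientation: [-0.001, 1.0, 0.001, -0.001]
ft_force: [-0.0, 0.2, -2.1]
width: 0.723
gripper_force: 30.0
```

>>> servo_tool(
  series=[
    {"x": 0, "y": 0, "z": 0.3, "spin": 0},
    {"x": 0, "y": 0, "z": 0.2, "spin": 0},
    {"x": 0, "y": 0, "z": 0, "spin": 0},
    {"x": 0, "y": 0, "z": 0, "spin": 0},
    {"x": 0, "y": 0, "z": 0, "spin": 0},
  ],
)

```text
time: 7.3
tool_pos: [536.4, -358.9, 36.1]
orientation: [-0.001, 1.0, -0.001, 0.001]
ft_force: [-1.1, 0.1, -1.3]
width: 0.725
gripper_force: 30.0
```

```bash
python3 - <<'E'
from h import *
t=optics.camera('top'); s=optics.camera('scene')
a=cv2.resize(t[195:320,440:540],(400,500),interpolation=2); b=cv2.resize(s[230:380,90:210],(400,500),interpolation=2)
cv2.imwrite('pics/a2.png',cv2.convertScaleAbs(np.hstack([a,b])[:,:,::-1],alpha=1.6))
E
```

```text
(no output)
```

View pics/a2.png

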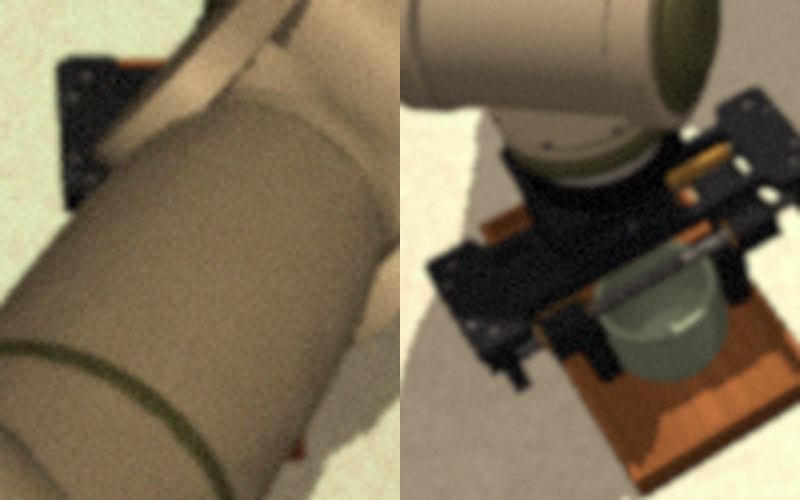

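>>> servo_tool(
  series=[
    {"x": 0, "y": 0, "z": 0.1, "spin": 0},
    {"x": 0, "y": 0, "z": 0.04, "spin": 0},
    {"x": 0, "y": 0, "z": 0, "spin": 0},
    {"x": 0, "y": 0, "z": 0, "spin": 0},
  ],
)

```text
time: 7.8
tool_pos: [535.9, -358.5, 27.7]
orientation: [-0.001, 1.0, 0.0, -0.0]
ft_force: [-0.3, 0.4, -1.9]
width: 0.727
gripper_force: 30.0
```

>>> servo_tool(
  series=[
    {"x": 0, "y": 0, "z": 0.02, "spin": 0},
    {"x": 0, "y": 0, "z": 0.02, "spin": 0},
    {"x": 0, "y": 0, "z": 0, "spin": 0},
    {"x": 0, "y": 0, "z": 0, "spin": 0},
  ],
)

```text
time: 8.2
tool_pos: [536.0, -358.7, 26.6]
orientation: [-0.001, 1.0, -0.0, 0.0]
ft_force: [-2.6, 2.0, 5.5]
width: 0.723
gripper_force: 30.0
```

>>> servo_tool(
  series=[
    {"x": 0, "y": 0, "z": 0, "spin": 0},
    {"x": 0, "y": 0, "z": 0, "spin": 0},
    {"x": 0, "y": 0, "z": 0, "spin": 0},
    {"x": 0, "y": 0, "z": 0, "spin": 0},
  ],
  claw=100,
)

```text
time: 8.6
tool_pos: [535.9, -358.6, 25.6]
orientation: [-0.001, 1.0, -0.0, 0.0]
ft_force: [0.1, 0.5, -0.4]
width: 1.0
gripper_force: 0.0
```

>>> servo_tool(
  series=[
    {"x": 0, "y": 0, "z": -0.2, "spin": 0},
    {"x": 0, "y": 0, "z": -0.6, "spin": 0},
    {"x": 0, "y": 0, "z": -0.8, "spin": 0},
    {"x": 0, "y": 0, "z": -0.8, "spin": 0},
    {"x": 0, "y": 0, "z": -0.6, "spin": 0},
  ],
)

```text
time: 9.1
tool_pos: [536.1, -358.8, 179.4]
orientation: [-0.001, 1.0, -0.001, 0.001]
ft_force: [-0.6, 0.8, 1.1]
width: 0.999
gripper_force: 0.0
```

>>> servo_tool(
  series=[
    {"x": 0.35, "y": 0.8, "z": 0, "spin": 0},
    {"x": 0.35, "y": 0.8, "z": 0, "spin": 0},
    {"x": 0.35, "y": 0.8, "z": 0, "spin": 0},
    {"x": 0.35, "y": 0.8, "z": 0, "spin": 0},
    {"x": 0.34, "y": 0.8, "z": 0, "spin": 0},
  ],
)

```text
time: 9.6
tool_pos: [447.7, -157.2, 176.4]
orientation: [-0.001, 1.0, -0.0, 0.0]
ft_force: [1.2, 0.5, 0.0]
width: 0.999
gripper_force: 0.0
```

>>> servo_tool(
  series=[
    {"x": 0, "y": 0, "z": 0, "spin": 0.35},
    {"x": 0, "y": 0, "z": 0, "spin": 0.35},
    {"x": 0, "y": 0, "z": 0, "spin": 0},
    {"x": 0, "y": 0, "z": 0, "spin": 0},
  ],
)

```text
time: 10.0
tool_pos: [448.7, -158.8, 176.2]
orientation: [0.041, 0.999, -0.0, 0.0]
ft_force: [1.2, 0.6, 0.8]
width: 1.0
gripper_force: 0.0
```

```bash
python3 - <<'E'
from h import *
from scipy.spatial.transform import Rotation as R
s=optics.camera('scene'); o=r.get_obs()
print(o['tool_pos'],R.from_quat(o['orientation']).inv().apply(np.array([449.2,-154.4,41])-o['tool_pos'])/50)
b=cv2.resize(s[200:380,100:290],(760,720)[0:2],interpolation=2)
b=cv2.resize(b,(633,600))
cv2.imwrite('pics/a3.png',cv2.convertScaleAbs(b[:,:,::-1],alpha=1.6))
E
```

```text
[ 448.64498752 -158.81801904  175.99964491] [-0.00297383  0.0894534   2.69997809]
```

View pics/a3.png

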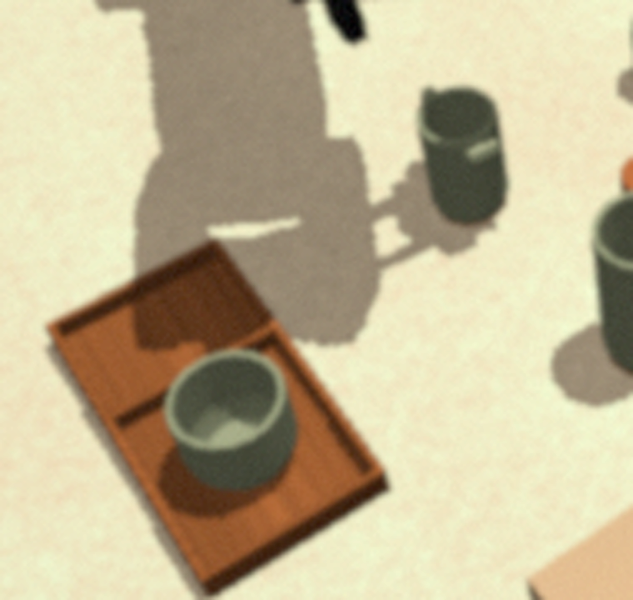

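The cup stands upright in the larger compartment (rim centre near (227,400)); the jug is at (460,155) with its spout towards the viewer. Next is the jug.

>>> servo_tool(
  series=[
    {"x": 0, "y": 0.09, "z": 0.3, "spin": 0},
    {"x": 0, "y": 0, "z": 0.7, "spin": 0},
    {"x": 0, "y": 0, "z": 0.7, "spin": 0},
    {"x": 0, "y": 0, "z": 0.6, "spin": 0},
    {"x": 0, "y": 0, "z": 0.4, "spin": 0},
  ],
)

```text
time: 10.55
tool_pos: [448.3, -154.0, 38.9]
orientation: [0.041, 0.999, 0.001, -0.001]
ft_force: [0.0, 0.8, 0.6]
width: 1.001
gripper_force: 0.0
```

>>> servo_tool(
  series=[
    {"x": 0, "y": 0, "z": 0.22, "spin": 0},
    {"x": 0, "y": 0, "z": 0, "spin": 0},
    {"x": 0, "y": 0, "z": 0, "spin": 0},
  ],
)

```text
time: 10.85
tool_pos: [449.4, -154.5, 30.5]
orientation: [0.041, 0.999, -0.0, 0.0]
ft_force: [0.5, -0.3, 0.2]
width: 1.001
gripper_force: 0.0
```

>>> servo_tool(
  series=[
    {"x": 0, "y": 0, "z": 0, "spin": 0},
    {"x": 0, "y": 0, "z": 0, "spin": 0},
    {"x": 0, "y": 0, "z": 0, "spin": 0},
    {"x": 0, "y": 0, "z": 0, "spin": 0},
    {"x": 0, "y": 0, "z": 0, "spin": 0},
  ],
  claw=0,
)

```text
time: 11.35
tool_pos: [449.1, -154.3, 29.9]
orientation: [0.041, 0.999, -0.0, 0.0]
ft_force: [-0.2, -0.4, 1.6]
width: 0.57
gripper_force: 18.6
```

>>> servo_tool(
  series=[
    {"x": 0, "y": 0, "z": 0, "spin": 0},
    {"x": 0, "y": 0, "z": 0, "spin": 0},
    {"x": 0, "y": 0, "z": 0, "spin": 0},
  ],
)

```text
time: 11.65
tool_pos: [449.1, -154.3, 29.9]
orientation: [0.041, 0.999, -0.0, 0.0]
ft_force: [-0.2, -0.4, 3.9]
width: 0.566
gripper_force: 30.0
```

>>> servo_tool(
  series=[
    {"x": 0, "y": 0, "z": -0.2, "spin": 0},
    {"x": 0, "y": 0, "z": -0.5, "spin": 0},
    {"x": 0, "y": 0, "z": -0.7, "spin": 0},
    {"x": 0, "y": 0, "z": -0.6, "spin": -0.35},
    {"x": 0, "y": 0, "z": -0.3, "spin": -0.35},
  ],
)

```text
time: 12.15
tool_pos: [449.4, -154.3, 147.4]
orientation: [-0.002, 1.0, -0.001, 0.001]
ft_force: [-1.2, -0.0, -2.8]
width: 0.567
gripper_force: 30.0
```

>>> servo_tool(
  series=[
    {"x": 0, "y": -0.3, "z": 0, "spin": 0},
    {"x": 0.08, "y": -0.6, "z": 0, "spin": 0},
    {"x": 0.08, "y": -0.7, "z": 0, "spin": 0},
    {"x": 0.08, "y": -0.7, "z": 0, "spin": 0},
    {"x": 0.07, "y": -0.7, "z": 0, "spin": 0},
  ],
)

```text
time: 12.65
tool_pos: [432.6, -306.0, 143.6]
orientation: [0.0, 1.0, 0.001, -0.001]
ft_force: [0.9, 0.3, -2.0]
width: 0.571
gripper_force: 30.0
```

>>> servo_tool(
  series=[
    {"x": 0, "y": -0.6, "z": 0, "spin": 0},
    {"x": 0, "y": -0.42, "z": 0, "spin": 0},
    {"x": 0, "y": 0, "z": 0, "spin": 0},
    {"x": 0, "y": 0, "z": 0, "spin": 0},
    {"x": 0, "y": 0, "z": 0, "spin": 0},
  ],
)

```text
time: 13.15
tool_pos: [433.5, -354.4, 144.2]
orientation: [-0.001, 1.0, 0.001, -0.0]
ft_force: [0.2, -0.1, -1.7]
width: 0.566
gripper_force: 30.0
```

>>> servo_tool(
  series=[
    {"x": 0, "y": -0.01, "z": 0.3, "spin": 0},
    {"x": 0, "y": 0, "z": 0.6, "spin": 0},
    {"x": 0, "y": 0, "z": 0.6, "spin": 0},
    {"x": 0, "y": 0, "z": 0.35, "spin": 0},
    {"x": 0, "y": 0, "z": 0.15, "spin": 0},
  ],
)

```text
time: 13.65
tool_pos: [433.4, -354.2, 43.1]
orientation: [-0.001, 1.0, 0.001, -0.001]
ft_force: [-0.9, 0.4, -2.6]
width: 0.571
gripper_force: 30.0
```

>>> servo_tool(
  series=[
    {"x": 0, "y": 0, "z": 0.08, "spin": 0},
    {"x": 0, "y": 0, "z": 0.04, "spin": 0},
    {"x": 0, "y": 0, "z": 0, "spin": 0},
    {"x": 0, "y": 0, "z": 0, "spin": 0},
  ],
)

```text
time: 14.05
tool_pos: [434.0, -356.0, 39.5]
orientation: [-0.001, 1.0, -0.001, 0.0]
ft_force: [0.1, -0.2, -2.3]
width: 0.568
gripper_force: 30.0
```

>>> servo_tool(
  series=[
    {"x": 0, "y": 0, "z": 0.02, "spin": 0},
    {"x": 0, "y": 0, "z": 0.02, "spin": 0},
    {"x": 0, "y": 0, "z": 0, "spin": 0},
    {"x": 0, "y": 0, "z": 0, "spin": 0},
  ],
)

```text
time: 14.45
tool_pos: [433.7, -355.7, 36.7]
orientation: [-0.001, 1.0, 0.0, -0.0]
ft_force: [0.0, 0.8, -2.1]
width: 0.569
gripper_force: 30.0
```

>>> servo_tool(
  series=[
    {"x": 0, "y": 0, "z": 0.02, "spin": 0},
    {"x": 0, "y": 0, "z": 0.01, "spin": 0},
    {"x": 0, "y": 0, "z": 0, "spin": 0},
    {"x": 0, "y": 0, "z": 0, "spin": 0},
  ],
)

```text
time: 14.85
tool_pos: [433.8, -355.8, 35.9]
orientation: [-0.001, 1.0, -0.0, 0.0]
ft_force: [-1.4, 2.0, 4.4]
width: 0.568
gripper_force: 30.0
```

>>> servo_tool(
  series=[
    {"x": 0, "y": 0, "z": 0, "spin": 0},
    {"x": 0, "y": 0, "z": 0, "spin": 0},
    {"x": 0, "y": 0, "z": 0, "spin": 0},
    {"x": 0, "y": 0, "z": 0, "spin": 0},
  ],
  claw=100,
)

```text
time: 15.25
tool_pos: [433.8, -355.7, 35.2]
orientation: [-0.001, 1.0, -0.0, 0.0]
ft_force: [-0.1, 0.3, 0.3]
width: 0.907
gripper_force: 0.0
```

>>> servo_tool(
  series=[
    {"x": 0, "y": 0, "z": -0.2, "spin": 0},
    {"x": 0, "y": 0, "z": -0.6, "spin": 0},
    {"x": 0, "y": 0, "z": -0.9, "spin": 0},
    {"x": 0, "y": 0, "z": -0.9, "spin": 0},
    {"x": 0, "y": 0, "z": -0.7, "spin": 0},
  ],
)

```text
time: 15.75
tool_pos: [433.9, -355.8, 203.8]
orientation: [-0.001, 1.0, -0.001, 0.001]
ft_force: [-0.3, -0.4, 0.6]
width: 0.999
gripper_force: 0.0
```

>>> servo_tool(
  series=[
    {"x": -0.3, "y": 0.8, "z": 0, "spin": 0},
    {"x": -0.3, "y": 0.8, "z": 0, "spin": 0},
    {"x": -0.3, "y": 0.8, "z": 0, "spin": 0},
    {"x": -0.3, "y": 0.8, "z": 0, "spin": 0},
    {"x": -0.3, "y": 0.8, "z": 0, "spin": 0},
  ],
)

```text
time: 16.25
tool_pos: [508.8, -153.9, 201.1]
orientation: [-0.001, 1.0, -0.0, 0.0]
ft_force: [0.1, -0.5, 0.3]
width: 1.001
gripper_force: 0.0
```

>>> servo_tool(
  series=[
    {"x": -0.3, "y": 0.8, "z": 0, "spin": 0},
    {"x": -0.3, "y": 0.8, "z": 0, "spin": 0},
    {"x": -0.3, "y": 0.8, "z": 0, "spin": 0},
    {"x": -0.3, "y": 0.8, "z": 0, "spin": 0},
    {"x": -0.3, "y": 0.8, "z": 0, "spin": 0},
  ],
)

```text
time: 16.75
tool_pos: [583.5, 46.3, 201.1]
orientation: [-0.001, 1.0, -0.0, 0.0]
ft_force: [0.4, -0.3, 1.0]
width: 1.003
gripper_force: 0.0
```

>>> servo_tool(
  series=[
    {"x": -0.3, "y": 0.8, "z": 0, "spin": 0},
    {"x": -0.3, "y": 0.8, "z": 0, "spin": 0},
    {"x": 0, "y": 0, "z": 0, "spin": -0.69},
    {"x": 0, "y": 0, "z": 0, "spin": -0.69},
    {"x": 0, "y": 0, "z": 0, "spin": 0},
  ],
)

```text
time: 17.25
tool_pos: [613.0, 124.8, 200.8]
orientation: [-0.084, 0.996, -0.0, 0.0]
ft_force: [0.5, 0.1, -0.5]
width: 1.0
gripper_force: 0.0
```

```bash
python3 - <<'E'
from h import *
from scipy.spatial.transform import Rotation as R
s=optics.camera('scene'); t=optics.camera('top'); o=r.get_obs(); M=R.from_quat(o['orientation'])
print(o['tool_pos'],M.as_euler('xyz',True),M.inv().apply(np.array([613.7,140.3,79])-o['tool_pos'])/50)
a=cv2.resize(t[195:320,440:540],(400,500),interpolation=2); b=cv2.resize(s[110:260,330:450],(400,500),interpolation=2)
cv2.imwrite('pics/a4.png',cv2.convertScaleAbs(np.hstack([a,b])[:,:,::-1],alpha=1.6))
E
```

```text
[613.0333759  124.40095192 200.71477002] [-1.79995658e+02  2.42273302e-02 -1.70571427e+02] [-0.06421401  0.31168559  2.43429916]
```

View pics/a4.png

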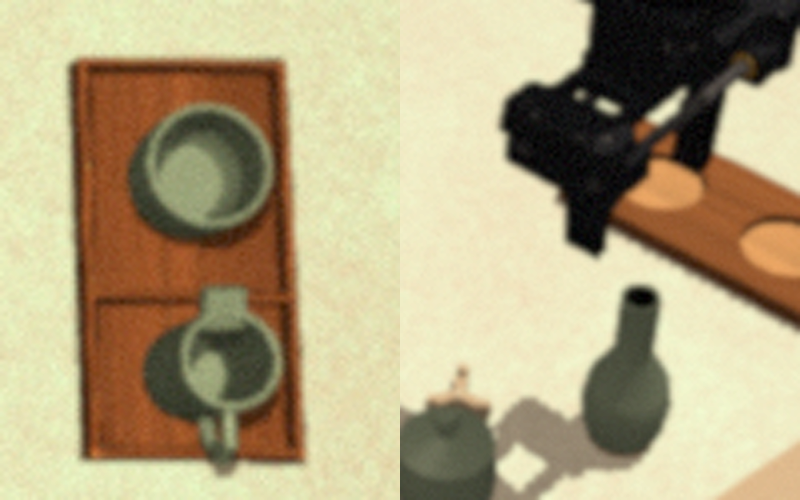

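Tray view: cup rim centre ≈(210,165) and jug rim ≈(231,361), both upright in their compartments. Vase mouth at (641,297) lies slightly beyond the gripper's middle, matching the computed shift.

>>> servo_tool(
  series=[
    {"x": -0.06, "y": 0.31, "z": 0, "spin": 0},
    {"x": 0, "y": 0, "z": 0, "spin": 0},
    {"x": 0, "y": 0, "z": 0.3, "spin": 0},
    {"x": 0, "y": 0, "z": 0.6, "spin": 0},
    {"x": 0, "y": 0, "z": 0.6, "spin": 0},
  ],
)

```text
time: 17.85
tool_pos: [613.6, 140.6, 124.7]
orientation: [-0.083, 0.997, -0.0, 0.001]
ft_force: [-0.3, 0.3, -0.7]
width: 0.999
gripper_force: 0.0
```

>>> servo_tool(
  series=[
    {"x": 0, "y": 0, "z": 0.5, "spin": 0},
    {"x": 0, "y": 0, "z": 0.3, "spin": 0},
    {"x": 0, "y": 0, "z": 0.13, "spin": 0},
    {"x": 0, "y": 0, "z": 0, "spin": 0},
    {"x": 0, "y": 0, "z": 0, "spin": 0},
  ],
)

```text
time: 18.35
tool_pos: [614.1, 140.4, 79.9]
orientation: [-0.083, 0.997, -0.0, 0.001]
ft_force: [0.5, -0.2, 0.4]
width: 1.001
gripper_force: 0.0
```

```bash
python3 - <<'E'
from h import *
T=lambda a,b:((a+.5)/4-.5+440,(b+.5)/4-.5+195)
print(ray('top',T(210,165),62),ray('top',T(231,361),84), 'want 535.5 -357.4, 433.5 -355.1')
E
```

```text
[ 534.99276426 -357.24708235] [ 433.95824083 -354.26433185] want 535.5 -357.4, 433.5 -355.1
```

Placements are within about a millimetre. Grip the vase.

>>> servo_tool(
  series=[
    {"x": 0, "y": 0, "z": 0, "spin": 0},
    {"x": 0, "y": 0, "z": 0, "spin": 0},
    {"x": 0, "y": 0, "z": 0, "spin": 0},
    {"x": 0, "y": 0, "z": 0, "spin": 0},
    {"x": 0, "y": 0, "z": 0, "spin": 0},
  ],
  claw=0,
)

```text
time: 18.85
tool_pos: [613.5, 140.3, 78.8]
orientation: [-0.083, 0.997, -0.0, 0.0]
ft_force: [0.7, 0.0, 0.3]
width: 0.569
gripper_force: 0.0
```

>>> servo_tool(
  series=[
    {"x": 0, "y": 0, "z": 0, "spin": 0},
    {"x": 0, "y": 0, "z": 0, "spin": 0},
    {"x": 0, "y": 0, "z": 0, "spin": 0},
    {"x": 0, "y": 0, "z": 0, "spin": 0},
    {"x": 0, "y": 0, "z": 0, "spin": 0},
  ],
)

```text
time: 19.35
tool_pos: [613.4, 140.4, 78.7]
orientation: [-0.083, 0.997, 0.0, -0.0]
ft_force: [-0.1, 0.7, -0.6]
width: 0.274
gripper_force: 29.9
```

>>> servo_tool(
  series=[
    {"x": 0, "y": 0, "z": 0, "spin": 0},
    {"x": 0, "y": 0, "z": -0.15, "spin": 0},
    {"x": 0, "y": 0, "z": -0.4, "spin": 0},
    {"x": 0, "y": 0, "z": -0.6, "spin": 0},
    {"x": 0, "y": 0, "z": -0.4, "spin": 0},
  ],
)

```text
time: 19.85
tool_pos: [613.7, 140.3, 158.4]
orientation: [-0.083, 0.997, -0.0, 0.001]
ft_force: [0.6, -0.7, -1.5]
width: 0.273
gripper_force: 29.9
```

>>> servo_tool(
  series=[
    {"x": 0, "y": 0.2, "z": -0.15, "spin": 0},
    {"x": 0.03, "y": 0.4, "z": 0, "spin": 0},
    {"x": 0.04, "y": 0.5, "z": 0, "spin": 0},
    {"x": 0.04, "y": 0.5, "z": 0, "spin": 0},
    {"x": 0.04, "y": 0.5, "z": 0, "spin": 0},
  ],
)

```text
time: 20.35
tool_pos: [587.6, 244.1, 162.8]
orientation: [-0.083, 0.997, -0.0, -0.001]
ft_force: [0.5, -1.0, -3.0]
width: 0.275
gripper_force: 29.9
```

>>> servo_tool(
  series=[
    {"x": 0.04, "y": 0.5, "z": 0, "spin": 0},
    {"x": 0.04, "y": 0.5, "z": 0, "spin": 0},
    {"x": 0.04, "y": 0.5, "z": 0, "spin": 0},
    {"x": 0, "y": 0.4, "z": 0, "spin": 0},
    {"x": 0, "y": 0.2, "z": 0, "spin": 0},
  ],
)

```text
time: 20.85
tool_pos: [564.0, 347.1, 162.8]
orientation: [-0.084, 0.996, -0.0, -0.001]
ft_force: [-0.4, 0.4, -1.4]
width: 0.276
gripper_force: 29.9
```

>>> servo_tool(
  series=[
    {"x": 0, "y": 0.1, "z": 0, "spin": 0},
    {"x": 0, "y": 0, "z": 0, "spin": 0},
    {"x": 0, "y": 0, "z": 0, "spin": 0},
    {"x": 0, "y": 0, "z": 0, "spin": 0},
  ],
)

```text
time: 21.25
tool_pos: [564.7, 349.3, 163.7]
orientation: [-0.083, 0.997, -0.0, -0.0]
ft_force: [0.6, 1.1, -2.0]
width: 0.271
gripper_force: 29.9
```

```bash
python3 - <<'E'
from h import *
from scipy.spatial.transform import Rotation as R
s=optics.camera('scene'); o=r.get_obs(); M=R.from_quat(o['orientation'])
print(o['tool_pos'],M.inv().apply(np.array([564.6,351.5,78.7+7])-o['tool_pos'])/50)
b=cv2.resize(s[60:230,360:520],(565,600),interpolation=2)
cv2.imwrite('pics/a5.png',cv2.convertScaleAbs(b[:,:,::-1],alpha=1.6))
E
```

```text
[564.69952199 349.37453321 163.757948  ] [-0.00505644  0.04242598  1.56115431]
```

View pics/a5.png

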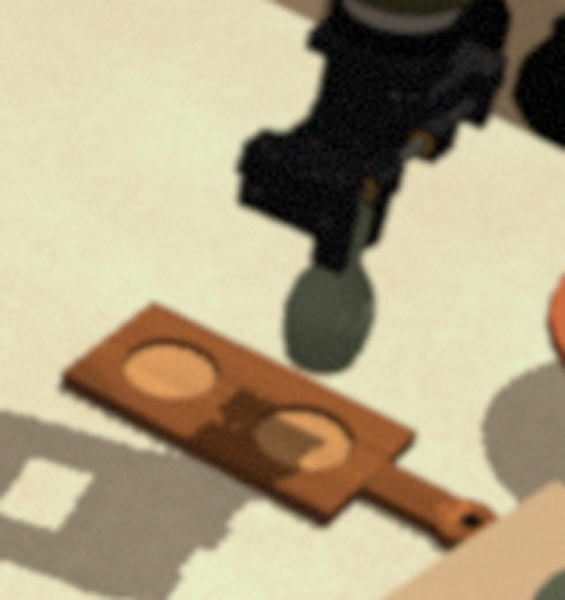

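The vase hangs above the handle-side recess (belly at (328,315), recess at (305,440)). Lower it.

>>> servo_tool(
  series=[
    {"x": 0, "y": 0.04, "z": 0.2, "spin": 0},
    {"x": 0, "y": 0, "z": 0.4, "spin": 0},
    {"x": 0, "y": 0, "z": 0.4, "spin": 0},
    {"x": 0, "y": 0, "z": 0.25, "spin": 0},
    {"x": 0, "y": 0, "z": 0.15, "spin": 0},
  ],
)

```text
time: 21.8
tool_pos: [563.7, 351.8, 92.2]
orientation: [-0.083, 0.997, -0.0, -0.001]
ft_force: [0.5, 0.5, -2.5]
width: 0.275
gripper_force: 29.9
```

>>> servo_tool(
  series=[
    {"x": 0, "y": 0, "z": 0.06, "spin": 0},
    {"x": 0, "y": 0, "z": 0, "spin": 0},
    {"x": 0, "y": 0, "z": 0, "spin": 0},
    {"x": 0, "y": 0, "z": 0, "spin": 0},
  ],
)

```text
time: 22.2
tool_pos: [564.4, 352.2, 91.5]
orientation: [-0.083, 0.997, 0.0, 0.001]
ft_force: [0.3, -0.5, -1.9]
width: 0.278
gripper_force: 29.9
```

>>> servo_tool(
  series=[
    {"x": 0, "y": 0, "z": 0.02, "spin": 0},
    {"x": 0, "y": 0, "z": 0.02, "spin": 0},
    {"x": 0, "y": 0, "z": 0, "spin": 0},
    {"x": 0, "y": 0, "z": 0, "spin": 0},
  ],
)

```text
time: 22.6
tool_pos: [564.0, 352.1, 88.7]
orientation: [-0.083, 0.997, 0.0, -0.0]
ft_force: [0.3, 0.5, -2.3]
width: 0.274
gripper_force: 29.9
```

>>> servo_tool(
  series=[
    {"x": 0, "y": 0, "z": 0.03, "spin": 0},
    {"x": 0, "y": 0, "z": 0.01, "spin": 0},
    {"x": 0, "y": 0, "z": 0, "spin": 0},
    {"x": 0, "y": 0, "z": 0, "spin": 0},
  ],
)

```text
time: 23.0
tool_pos: [564.1, 352.1, 86.7]
orientation: [-0.083, 0.997, 0.0, 0.0]
ft_force: [-0.6, 0.7, -2.5]
width: 0.272
gripper_force: 29.9
```

>>> servo_tool(
  series=[
    {"x": 0, "y": 0, "z": 0.02, "spin": 0},
    {"x": 0, "y": 0, "z": 0, "spin": 0},
    {"x": 0, "y": 0, "z": 0, "spin": 0},
  ],
)

```text
time: 23.3
tool_pos: [564.1, 352.1, 85.8]
orientation: [-0.083, 0.997, 0.0, 0.0]
ft_force: [0.3, -0.2, -1.6]
width: 0.275
gripper_force: 29.9
```

>>> servo_tool(
  series=[
    {"x": 0, "y": 0, "z": 0.01, "spin": 0},
    {"x": 0, "y": 0, "z": 0.005, "spin": 0},
    {"x": 0, "y": 0, "z": 0, "spin": 0},
  ],
)

```text
time: 23.6
tool_pos: [564.3, 352.1, 85.7]
orientation: [-0.083, 0.997, 0.0, 0.0]
ft_force: [-2.0, -0.6, 5.6]
width: 0.272
gripper_force: 30.0
```

>>> servo_tool(
  series=[
    {"x": 0, "y": 0, "z": 0, "spin": 0},
    {"x": 0, "y": 0, "z": 0, "spin": 0},
    {"x": 0, "y": 0, "z": 0, "spin": 0},
    {"x": 0, "y": 0, "z": 0, "spin": 0},
    {"x": 0, "y": 0, "z": 0, "spin": 0},
  ],
  claw=100,
)

```text
time: 24.1
tool_pos: [564.0, 352.1, 84.8]
orientation: [-0.083, 0.997, -0.0, -0.0]
ft_force: [1.3, 0.4, 0.3]
width: 0.705
gripper_force: 0.0
```

>>> servo_tool(
  series=[
    {"x": 0, "y": 0, "z": 0, "spin": 0},
    {"x": 0, "y": 0, "z": 0, "spin": 0},
    {"x": 0, "y": 0, "z": -0.2, "spin": 0},
    {"x": 0, "y": 0, "z": -0.6, "spin": 0},
    {"x": 0, "y": 0, "z": -0.8, "spin": 0},
  ],
)

```text
time: 24.6
tool_pos: [563.4, 351.8, 165.1]
orientation: [-0.083, 0.997, -0.0, -0.001]
ft_force: [-0.4, 0.1, -0.4]
width: 0.998
gripper_force: 0.0
```

>>> servo_tool(
  series=[
    {"x": 0, "y": 0, "z": -0.8, "spin": 0},
    {"x": 0.39, "y": -0.71, "z": 0, "spin": 0},
    {"x": 0.39, "y": -0.71, "z": 0, "spin": 0},
    {"x": 0.39, "y": -0.71, "z": 0, "spin": 0},
    {"x": 0.39, "y": -0.71, "z": 0, "spin": 0},
  ],
)

```text
time: 25.1
tool_pos: [510.0, 197.8, 205.8]
orientation: [-0.084, 0.997, 0.0, 0.001]
ft_force: [0.9, -0.5, 0.7]
width: 1.0
gripper_force: 0.0
```

>>> servo_tool(
  series=[
    {"x": 0.39, "y": -0.71, "z": 0, "spin": 0},
    {"x": 0.39, "y": -0.71, "z": 0, "spin": 0},
    {"x": 0.39, "y": -0.71, "z": 0, "spin": 0},
    {"x": 0.39, "y": -0.71, "z": 0, "spin": 0},
    {"x": 0.39, "y": -0.71, "z": 0, "spin": 0},
  ],
)

```text
time: 25.6
tool_pos: [443.5, 6.5, 205.9]
orientation: [-0.084, 0.997, -0.0, 0.001]
ft_force: [0.8, -0.4, -0.0]
width: 1.0
gripper_force: 0.0
```

>>> servo_tool(
  series=[
    {"x": 0, "y": 0, "z": 0, "spin": 0},
    {"x": 0, "y": 0, "z": 0, "spin": 0},
    {"x": 0, "y": 0, "z": 0, "spin": 0},
  ],
)

```text
time: 25.9
tool_pos: [444.4, 8.5, 205.4]
orientation: [-0.084, 0.996, -0.0, 0.0]
ft_force: [-0.0, -0.1, 0.3]
width: 1.002
gripper_force: 0.0
```

```bash
python3 - <<'E'
from h import *
from scipy.spatial.transform import Rotation as R
s=optics.camera('scene'); t=optics.camera('top'); o=r.get_obs(); M=R.from_quat(o['orientation'])
print(o['tool_pos'],M.inv().apply(np.array([441.4,7.9,16])-o['tool_pos'])/50)
a=cv2.resize(t[155:320,100:195],None,fx=3,fy=3,interpolation=2); b=cv2.resize(s[95:260,280:510],None,fx=2,fy=3,interpolation=2)
b=cv2.resize(s[95:260,240:405],None,fx=3,fy=3,interpolation=2)
cv2.imwrite('pics/a6.png',cv2.convertScaleAbs(np.hstack([a,b])[:,:,::-1],alpha=1.6))
E
```

```text
[444.35208533   8.70795673 205.10407033] [ 0.06165671 -0.00599412  3.78206945]
```

View pics/a6.png

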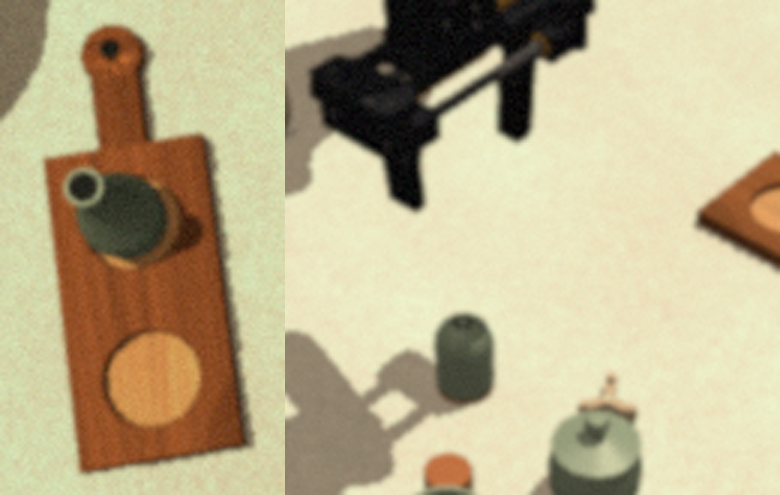

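The vase stands in the handle-side recess (mouth at (83,188)). The shaker at (464,360) is below the gripper. I'll descend.

>>> servo_tool(
  series=[
    {"x": 0.06, "y": 0, "z": 0.5, "spin": 0},
    {"x": 0, "y": 0, "z": 0.8, "spin": 0},
    {"x": 0, "y": 0, "z": 0.8, "spin": 0},
    {"x": 0, "y": 0, "z": 0.6, "spin": 0},
    {"x": 0, "y": 0, "z": 0.5, "spin": 0},
  ],
)

```text
time: 26.5
tool_pos: [440.8, 8.3, 43.3]
orientation: [-0.084, 0.996, 0.0, -0.001]
ft_force: [0.5, -0.5, 0.0]
width: 0.997
gripper_force: 0.0
```

>>> servo_tool(
  series=[
    {"x": 0, "y": 0, "z": 0.35, "spin": 0},
    {"x": 0, "y": 0, "z": 0.2, "spin": 0},
    {"x": 0, "y": 0, "z": 0, "spin": 0},
    {"x": 0, "y": 0, "z": 0, "spin": 0},
  ],
)

```text
time: 26.9
tool_pos: [441.6, 7.5, 18.0]
orientation: [-0.084, 0.996, -0.0, 0.0]
ft_force: [-0.8, -0.6, 0.5]
width: 1.002
gripper_force: 0.0
```

>>> servo_tool(
  series=[
    {"x": 0, "y": 0, "z": 0, "spin": 0},
    {"x": 0, "y": 0, "z": 0, "spin": 0},
    {"x": 0, "y": 0, "z": 0, "spin": 0},
    {"x": 0, "y": 0, "z": 0, "spin": 0},
    {"x": 0, "y": 0, "z": 0, "spin": 0},
  ],
  claw=0,
)

```text
time: 27.4
tool_pos: [441.2, 7.3, 17.6]
orientation: [-0.083, 0.997, -0.0, 0.0]
ft_force: [-0.3, -0.4, -0.3]
width: 0.57
gripper_force: 0.0
```

>>> servo_tool(
  series=[
    {"x": 0, "y": 0, "z": 0, "spin": 0},
    {"x": 0, "y": 0, "z": 0, "spin": 0},
    {"x": 0, "y": 0, "z": 0, "spin": 0},
    {"x": 0, "y": 0, "z": 0, "spin": 0},
  ],
)

```text
time: 27.8
tool_pos: [441.2, 7.3, 17.5]
orientation: [-0.083, 0.997, -0.0, 0.0]
ft_force: [-0.5, -0.4, 1.6]
width: 0.49
gripper_force: 30.0
```

```bash
python3 - <<'E'
from h import *
from scipy.spatial.transform import Rotation as R
print('vase',ray('top',((83.5)/3-.5+100,(188.5)/3-.5+155),127))
o=r.get_obs(); M=R.from_quat(o['orientation']); print(o['tool_pos'],o['width'],M.inv().apply(np.array([456.2,333.4,0])-o['tool_pos'])/50)
E
```

```text
vase [563.76780083 352.79086097]
[441.18613259   7.33608324  17.53086524] 0.49010700865234974 [-1.38028585  6.38060785  0.35046339]
```

>>> servo_tool(
  series=[
    {"x": 0, "y": 0, "z": 0, "spin": 0},
    {"x": 0, "y": 0, "z": -0.2, "spin": 0},
    {"x": 0, "y": 0, "z": -0.6, "spin": 0},
    {"x": 0, "y": 0, "z": -0.7, "spin": 0},
    {"x": 0, "y": 0, "z": -0.5, "spin": 0},
  ],
)

```text
time: 28.3
tool_pos: [441.3, 7.3, 119.8]
orientation: [-0.083, 0.997, -0.0, 0.001]
ft_force: [0.4, 0.3, -2.0]
width: 0.49
gripper_force: 30.0
```

>>> servo_tool(
  series=[
    {"x": -0.07, "y": 0.3, "z": 0, "spin": 0},
    {"x": -0.12, "y": 0.6, "z": 0, "spin": 0},
    {"x": -0.15, "y": 0.65, "z": 0, "spin": 0},
    {"x": -0.15, "y": 0.65, "z": 0, "spin": 0},
    {"x": -0.15, "y": 0.65, "z": 0, "spin": 0},
  ],
)

```text
time: 28.8
tool_pos: [448.8, 154.5, 118.0]
orientation: [-0.083, 0.997, -0.0, 0.0]
ft_force: [0.7, -0.1, -2.4]
width: 0.493
gripper_force: 30.0
```

>>> servo_tool(
  series=[
    {"x": -0.15, "y": 0.65, "z": 0, "spin": 0},
    {"x": -0.15, "y": 0.65, "z": 0, "spin": 0},
    {"x": -0.15, "y": 0.65, "z": 0, "spin": 0},
    {"x": -0.15, "y": 0.65, "z": 0, "spin": 0},
    {"x": -0.1, "y": 0.6, "z": 0, "spin": 0},
  ],
)

```text
time: 29.3
tool_pos: [456.7, 318.3, 117.9]
orientation: [-0.084, 0.997, 0.0, 0.0]
ft_force: [1.2, -0.5, -1.4]
width: 0.492
gripper_force: 30.0
```

>>> servo_tool(
  series=[
    {"x": -0.04, "y": 0.33, "z": 0, "spin": 0},
    {"x": 0, "y": 0, "z": 0, "spin": 0},
    {"x": 0, "y": 0, "z": 0, "spin": 0},
    {"x": 0, "y": 0, "z": 0, "spin": 0},
    {"x": 0, "y": 0, "z": 0, "spin": 0},
  ],
)

```text
time: 29.8
tool_pos: [456.4, 332.4, 117.6]
orientation: [-0.083, 0.997, -0.0, -0.0]
ft_force: [-0.1, -0.0, -1.4]
width: 0.488
gripper_force: 30.0
```

```bash
python3 - <<'E'
from h import *
from scipy.spatial.transform import Rotation as R
o=r.get_obs(); M=R.from_quat(o['orientation']); print(o['tool_pos'],o['width'],M.inv().apply(np.array([456.2,333.4,24.5])-o['tool_pos'])/50)
E
```

```text
[456.39726857 332.38923309 117.60270643] 0.4882561184698224 [2.83774686e-04 2.08438172e-02 1.86205136e+00]
```

>>> servo_tool(
  series=[
    {"x": 0, "y": 0.02, "z": 0.3, "spin": 0},
    {"x": 0, "y": 0, "z": 0.55, "spin": 0},
    {"x": 0, "y": 0, "z": 0.5, "spin": 0},
    {"x": 0, "y": 0, "z": 0.25, "spin": 0},
    {"x": 0, "y": 0, "z": 0.15, "spin": 0},
  ],
)

```text
time: 30.3
tool_pos: [456.0, 333.9, 29.3]
orientation: [-0.083, 0.997, -0.0, -0.0]
ft_force: [0.0, -0.7, -1.7]
width: 0.488
gripper_force: 30.0
```

>>> servo_tool(
  series=[
    {"x": 0, "y": 0, "z": 0.04, "spin": 0},
    {"x": 0, "y": 0, "z": 0, "spin": 0},
    {"x": 0, "y": 0, "z": 0, "spin": 0},
    {"x": 0, "y": 0, "z": 0, "spin": 0},
  ],
)

```text
time: 30.7
tool_pos: [456.3, 334.5, 28.7]
orientation: [-0.083, 0.997, 0.0, 0.001]
ft_force: [-0.0, 0.2, -1.5]
width: 0.485
gripper_force: 30.0
```

>>> servo_tool(
  series=[
    {"x": 0, "y": 0, "z": 0.02, "spin": 0},
    {"x": 0, "y": 0, "z": 0.01, "spin": 0},
    {"x": 0, "y": 0, "z": 0, "spin": 0},
    {"x": 0, "y": 0, "z": 0, "spin": 0},
  ],
)

```text
time: 31.1
tool_pos: [456.0, 334.4, 26.5]
orientation: [-0.083, 0.997, -0.0, -0.0]
ft_force: [-0.2, 0.7, -1.6]
width: 0.487
gripper_force: 30.0
```

>>> servo_tool(
  series=[
    {"x": 0, "y": 0, "z": 0.02, "spin": 0},
    {"x": 0, "y": 0, "z": 0.01, "spin": 0},
    {"x": 0, "y": 0, "z": 0, "spin": 0},
    {"x": 0, "y": 0, "z": 0, "spin": 0},
  ],
)

```text
time: 31.5
tool_pos: [456.0, 334.4, 24.9]
orientation: [-0.083, 0.997, 0.0, -0.0]
ft_force: [-0.5, 0.6, -0.7]
width: 0.485
gripper_force: 30.0
```

>>> servo_tool(
  series=[
    {"x": 0, "y": 0, "z": 0.01, "spin": 0},
    {"x": 0, "y": 0, "z": 0, "spin": 0},
    {"x": 0, "y": 0, "z": 0, "spin": 0},
  ],
)

```text
time: 31.8
tool_pos: [456.1, 334.4, 24.6]
orientation: [-0.083, 0.997, 0.0, 0.0]
ft_force: [-1.4, -1.2, -0.0]
width: 0.491
gripper_force: 30.0
```

>>> servo_tool(
  series=[
    {"x": 0, "y": 0, "z": 0.01, "spin": 0},
    {"x": 0, "y": 0, "z": 0, "spin": 0},
    {"x": 0, "y": 0, "z": 0, "spin": 0},
  ],
)

```text
time: 32.1
tool_pos: [456.1, 334.4, 24.5]
orientation: [-0.083, 0.997, 0.0, 0.0]
ft_force: [-2.5, -1.8, 5.7]
width: 0.486
gripper_force: 30.0
```

Contact. Release, lift, retreat towards the middle and look.

>>> servo_tool(
  series=[
    {"x": 0, "y": 0, "z": 0, "spin": 0},
    {"x": 0, "y": 0, "z": 0, "spin": 0},
    {"x": 0, "y": 0, "z": 0, "spin": 0},
    {"x": 0, "y": 0, "z": 0, "spin": 0},
    {"x": 0, "y": 0, "z": 0, "spin": 0},
  ],
  claw=100,
)

```text
time: 32.6
tool_pos: [456.0, 334.4, 23.9]
orientation: [-0.083, 0.997, -0.0, -0.0]
ft_force: [0.8, 0.3, -0.2]
width: 0.918
gripper_force: 0.0
```

>>> servo_tool(
  series=[
    {"x": 0, "y": 0, "z": -0.2, "spin": 0},
    {"x": 0, "y": 0, "z": -0.7, "spin": 0},
    {"x": 0, "y": 0, "z": -0.9, "spin": 0},
    {"x": 0, "y": 0, "z": -0.9, "spin": 0},
    {"x": 0, "y": 0, "z": -0.9, "spin": 0},
  ],
)

```text
time: 33.1
tool_pos: [455.7, 334.2, 206.7]
orientation: [-0.083, 0.997, 0.0, 0.0]
ft_force: [1.1, -0.1, 0.2]
width: 1.003
gripper_force: 0.0
```

>>> servo_tool(
  series=[
    {"x": 0.3, "y": -0.8, "z": 0, "spin": 0},
    {"x": 0.3, "y": -0.8, "z": 0, "spin": 0},
    {"x": 0.3, "y": -0.8, "z": 0, "spin": 0},
    {"x": 0.3, "y": -0.8, "z": 0, "spin": 0},
    {"x": 0.3, "y": -0.8, "z": 0, "spin": 0},
  ],
)

```text
time: 33.6
tool_pos: [414.6, 123.3, 204.7]
orientation: [-0.084, 0.996, -0.0, 0.001]
ft_force: [0.9, -0.1, -0.1]
width: 1.002
gripper_force: 0.0
```

>>> servo_tool(
  series=[
    {"x": 0, "y": -0.8, "z": 0, "spin": 0},
    {"x": 0, "y": -0.5, "z": 0, "spin": 0},
    {"x": 0, "y": 0, "z": 0, "spin": 0},
    {"x": 0, "y": 0, "z": 0, "spin": 0},
    {"x": 0, "y": 0, "z": 0, "spin": 0},
  ],
)

```text
time: 34.1
tool_pos: [425.9, 61.5, 204.2]
orientation: [-0.084, 0.996, 0.0, 0.0]
ft_force: [0.8, -0.1, -0.3]
width: 0.996
gripper_force: 0.0
```

```bash
python3 - <<'E'
from h import *
t=optics.camera('top'); s=optics.camera('scene')
cv2.imwrite('pics/top9.png',cv2.convertScaleAbs(t[:,:,::-1],alpha=1.6)); cv2.imwrite('pics/scene9.png',cv2.convertScaleAbs(s[:,:,::-1],alpha=1.6))
E
```

```text
(no output)
```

View pics/top9.png

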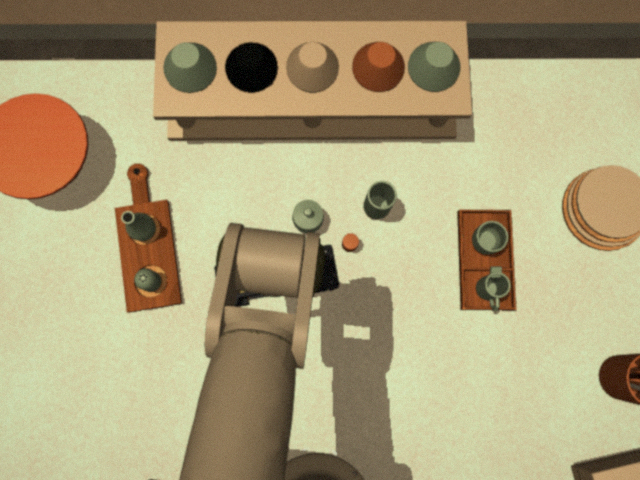

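View pics/scene9.png

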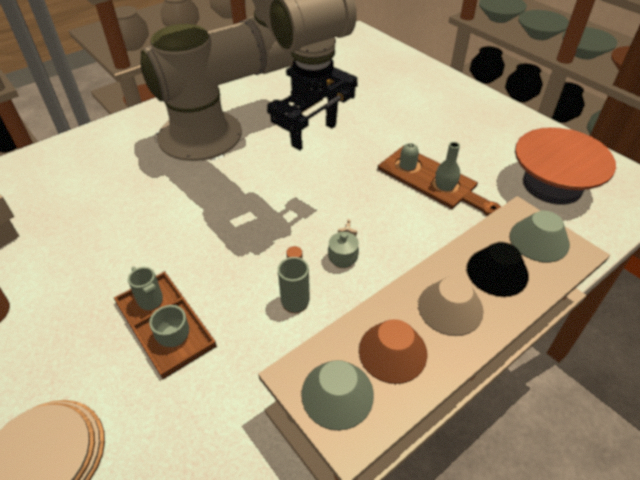

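All four pieces are upright in their places: cup at top-view pixel (491,237), jug (497,287), vase (140,228) and shaker (148,280). The tumbler (380,200) and sugar pot (308,216) haven't moved, and the gripper is clear.

```bash
python3 -c "
from rig import r
print(r.close_job())"
```

```text
the job is handed in; nothing more can be done
None
```

Both gift sets are made up and handed in: teacup and jug are in the tray, vase and shaker are on the board, all upright and set down gently, and the tumbler and sugar pot were not touched.

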